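Load the gravity-feed spice dispenser

ROBOT

A 7-joint arm with a two-finger parallel gripper is mounted at the origin on a cart in front of the work surface, level with it; the furniture and walls round the work are solid. World frame = base frame: x ahead of the robot, y to its left, z up, the work surface at z = 0. Lengths are in m, angles in rad, forces in N, time in s.
With the tool pointing down it reaches from about 0.425 to 0.925 m from the base axis. Payload 6.8 kg.
Tool frame: the origin (TCP) lies midway between the tips of the shut fingers; the grasp point (between the pads) lies 19 mm behind it (env.pinch_z is the y of the grasp point in the tool frame, in m); y points along the fingers, x is the direction in which the jaws open and shut, and the axes are right-handed (so a half turn about y gives the same grasp; the last joint's range is limited). The gripper opens to 88 mm and grips with 3 to 60 N. Pads are 20 mm wide; open, the fingers measure 115 mm over their backs; the gripper's body (75 mm by 178 mm) begins 61 mm behind the grasp point.
Start: joints at [1.172, 0.477, 0.022, 1.555, -0.011, 1.109, -0.083], TCP at [0.194, -0.647, 0.223] pointing down, gripper open.
Joint ranges: [-2.96, 2.96], [-0.34, 2.1], [-1.41, 1.46], [0.24, 2.44], [-1.37, 4.51], [0.17, 1.92], [-2.96, 2.96]. Speed limits (rad/s): [2.39, 2.39, 3.14, 3.14, 3.14, 3.14, 3.14].

INTERFACE

Orientations are given as a unit quaternion [x, y, z, w].
In Python, from cell import env, imaging gives the robot as it stands.
- The arm moves only by the shell command python3 -m creep 'ROWS'. ROWS is JSON, a list of rows, each a list of 3 entries, a list of its own where there are three numbers: the shift along the world's x, y, z as a fraction of full scale, then the turn, a rotation vector about the world's x, y, z as a fraction of full scale, then the finger opening in mm, from 0 to 87.8. In form: [[[tx, ty, tz], [ax, ay, az], claw], ...]. A call has 1 to 8 rows; each row shifts and turns the pose as measured when the row begins; what a row does not reach is not made up. Full scale, the value 1, is 0.025 m for a shift and 2 pi rad for a turn. A row lasts 1/10 s, in which the tool goes at most 50 mm and 8.59 degrees, less where a joint would pass 70% of its speed; a pose out of reach is approached as far as the arm can. A call with a number of a shift or a turn outside -1 to 1 is refused whole. A call with a gripper value outside its range is refused whole. The fingers move at their own pace and stop on an object; the grip force is fixed at half the most. Time passes only in rows, so rows that do not move let the fingers close. It gives the time, the measured TCP pose, the force and the opening at its end, in the units of the state.
- env.observe(): the state, without advancing time (a new reading comes with each control period).
- imaging.camera(name): name is "scene" or "side" or "wrist"; returns the picture (480x640x3 uint8, blue, green, red); there is no depth.
- imaging.camera_model(name): a dict with "mtx" (3x3 intrinsics, pixels), "k1" (the pictures are not rectified: a ray, as slopes to the right and down, at radius r is drawn at 1 + k1 r^2 times it, then the intrinsics apply), "position" and "orientation" of the camera in the world. Camera axes: x right, y down, z forward; pixel columns grow to the right and rows downward; lengths in m; the calibration is good to about 2 mm. A picture is of the moment at which its call begins: read the wrist's pose just before it. camera_model takes no time and is no camera call; for the wrist camera it gives the pose at the moment of the call.
- env.finish_job(): hands the job in, once; it reports no verdict.
The state is a dict: "time_s": time; "joint_pos": joint angles; "dq": joint speeds; "tau": joint torques, N m; "position": TCP position; "ee_rot": TCP orientation; "force": force on the tool from outside, world axes, zero at the start; "ft_torque": the same for the moment, N m; "gripper_width": finger opening in m.
Only numpy, scipy, OpenCV 4.12 (cv2) and the standard library are available. Lean on these libraries where they do the work, as an engineer would, in place of code of your own. Each camera call takes 0.05 s, during which the arm holds its last target. There are 200 camera calls.

TASK

Refill the sloping spice dispenser from the cradle beside it so that the short metal tin comes out first and the two taller spice jars after it. Load them one at a time: set each down on its side (do not drop it from high up) across the open upper end and let it roll down under the wire guard, the tin all the way to the stop at the low front end, and one jar after the other behind it. Finish with all three lying still under the guard, and do not disturb the other things on the worktop.

Things in the scene. Friction and masses are not known exactly. Their poses are not given: they have to be found in the camera images.
- dispenser: Fixed light-wood gravity-feed dispenser, 270 mm long (its x), 130 mm wide (its y). Origin under its centre on the worktop; +x points uphill to the loading end, z up. Chute 114 mm wide, rising 15 degrees to +x: two flat tracks with an open slot 40 mm wide along the middle (|y| < 20 mm) where fingertips may dip below the tracks. A cylinder laid across the tracks rolls down by itself.
- dispenser_load (a point): Point at the middle of the part open from above (135 to 265 mm up the slope from the stop), 200 mm up the slope, mid-width, at track surface height. Axes as the dispenser's. A 41 to 44 mm cylinder lying here has its centre 22 mm above this point. Side boards here are about 36 mm high and lean outwards; the back board at the high end is 30 mm high.
- dispenser_stop (a point): Point at the foot of the stop board (26 mm high) at the low end, mid-width, on the track surface. Axes as the dispenser's. Cylinders at rest have their centres at about x = -115 mm (first, at the stop), -73 mm (second) and -33 mm (third) in the dispenser's frame.
- dispenser_guard (a point): Point at the middle of the uphill edge of the steel wire guard, 54 mm above the tracks, 135 mm up the slope from the stop. The guard roofs the chute from here down to 36 mm from the stop: things can enter only from uphill, by rolling under this edge. Axes as the dispenser's.
- cradle_mid (a point): Point on the worktop at the middle of the fixed wooden cradle: two rails 12 mm high and 300 mm long along its x, at y = -40 and +22 mm, 8 mm wide, bare surface between them (free for fingertips). Small cleats keep three cylinders lying across the rails (axes along y) at x = -92, 0 and +92 mm; which lies where varies.
- tin_mid (a point): Short plain metal spice tin with no label, 44 mm in diameter and 84 mm long, 0.11 kg. Lies on its side in the cradle. Point at its centre; z axis along the tin from foot to lid (level while it lies), x and y turn with it as it rolls.
- spice_tin: The same metal tin; origin at the middle of its foot, z axis along it.
- jar_a_mid (a point): Spice jar, plain cylinder 41 mm in diameter and 105 mm long with a dark screw cap, 0.11 kg; it looks just like the other spice jar. Lies on its side in the cradle. Point at its centre; z axis along the jar from foot to cap (level while it lies), x and y turn with it as it rolls.
- jar_a: The same spice jar a; origin at the middle of its foot, z axis along it.
- jar_b_mid (a point): Spice jar, plain cylinder 41 mm in diameter and 105 mm long with a dark screw cap, 0.11 kg; it looks just like the other spice jar. Lies on its side in the cradle. Point at its centre; z axis along the jar from foot to cap (level while it lies), x and y turn with it as it rolls.
- jar_b: The same spice jar b; origin at the middle of its foot, z axis along it.
- jam_jar_mid (a point): A bystander standing on the worktop: must not be moved. Jam jar, 68 mm in diameter, 84 mm high; point at its centre.
- seed_jar_mid (a point): A bystander standing on the worktop: must not be moved. Upright spice jar with a light cap, 42 mm in diameter, 106 mm high; point at its centre. Not one of the three to load.
Things that resemble listed ones, but are neither listed nor needed, are in the scene too. What is shaped like the spice_tin but purple is not meant. What is shaped like the jar_b but purple is not meant.

How it is judged:
On the way, in this order (a step that is already met when the one before it is completed fails the run):
1. the short tin lies against the stop (x of tin_mid in the frame of dispenser between -0.135 and -0.098 m and y of tin_mid in the frame of dispenser between -0.03 and 0.03 m and z of tin_mid in the frame of dispenser between 0.03 and 0.09 m and angle between the z axis of tin_mid and the y axis of dispenser, either way round below 0.3 rad), for 0.2 s.
2. one spice jar has rolled in behind it (all of step 1 and ((x of jar_a_mid in the frame of dispenser between -0.092 and -0.015 m and y of jar_a_mid in the frame of dispenser between -0.03 and 0.03 m and z of jar_a_mid in the frame of dispenser between 0.03 and 0.09 m and angle between the z axis of jar_a_mid and the y axis of dispenser, either way round below 0.3 rad) or (x of jar_b_mid in the frame of dispenser between -0.092 and -0.015 m and y of jar_b_mid in the frame of dispenser between -0.03 and 0.03 m and z of jar_b_mid in the frame of dispenser between 0.03 and 0.09 m and angle between the z axis of jar_b_mid and the y axis of dispenser, either way round below 0.3 rad))), for 0.2 s.
3. the second spice jar has rolled in behind the first (all of step 1 and x of jar_a_mid in the frame of dispenser between -0.092 and -0.015 m and y of jar_a_mid in the frame of dispenser between -0.03 and 0.03 m and z of jar_a_mid in the frame of dispenser between 0.03 and 0.09 m and angle between the z axis of each of jar_a_mid, jar_b_mid and the y axis of dispenser, either way round below 0.3 rad and x of jar_b_mid in the frame of dispenser between -0.092 and -0.015 m and y of jar_b_mid in the frame of dispenser between -0.03 and 0.03 m and z of jar_b_mid in the frame of dispenser between 0.03 and 0.09 m), for 0.2 s.
At the end, for the whole second after the job is handed in: In the dispenser frame the tin lies at x -135 to -98 mm (at the stop) and both jars, in either order, at x -92 to -15 mm (under the guard), each within 30 mm of mid-width, z 30 to 90 mm, within 0.3 rad of straight across; all at rest (under 20 mm/s) (all of step 3 and linear speed of each of spice_tin, jar_a, jar_b below 0.02 m/s); the robot touches nothing.
It fails at once if a bystander (jam jar, upright light-capped jar) is moved more than 30 mm (distance of any of jam_jar_mid, seed_jar_mid from where it was at the start of the episode above 0.03 m).
It fails at once if the tin or a spice jar is thrown or dropped from a height: moves faster than 1.5 m/s (linear speed of any of spice_tin, jar_a, jar_b above 1.5 m/s).
It also fails if it takes over 72 s, if anything falls off the work surface, if the arm or the gripper's body presses on something with over 40 N, if the wrist force passes 120 N, or if a joint passes its speed limit or range.

## Working session

There is one attempt and no reset: what is moved stays moved. The work goes in short steps, Python scripts to look and compute and a shell command to move; the robot and the scene stay as the last step left them, time stands still between calls to the robot, and variables do not carry over. Pictures are saved under pics/ and viewed, about 8 in all and at most 12, crops included, and the job is handed in when it is done.

```bash
ls; mkdir -p pics
python3 - <<'E'
from cell import env, imaging
import cv2
s=env.observe(); print({k:s[k] for k in('time_s','position','ee_rot','gripper_width')}, env.pinch_z)
for n in("scene","side"):
    cv2.imwrite(f"pics/{n}0.png",imaging.camera(n)); m=imaging.camera_model(n); print(n,m)
E
```

```text
pics
{'time_s': 0.0, 'position': array([ 0.19337161, -0.64610501,  0.22171867]), 'ee_rot': array([-0.56683045,  0.42279716, -0.42176662,  0.56750218]), 'gripper_width': 0.08806034783236986} -0.0187
scene {'mtx': array([[537.20075098,   0.        , 324.47705124],
       [  0.        , 537.20075098, 238.83683295],
       [  0.        ,   0.        ,   1.        ]]), 'k1': -0.0779691985333454, 'position': array([-0.21523747,  0.61892753,  0.77504099]), 'orientation': array([-0.31520428,  0.82096546, -0.44543099,  0.16808689])}
side {'mtx': array([[454.02530026,   0.        , 319.29080296],
       [  0.        , 454.02530026, 240.35991207],
       [  0.        ,   0.        ,   1.        ]]), 'k1': -0.005263968771743846, 'position': array([0.39107071, 0.72004524, 0.74372597]), 'orientation': array([-0.04204925,  0.88641806, -0.46028447,  0.02516126])}
```

View pics/scene0.png

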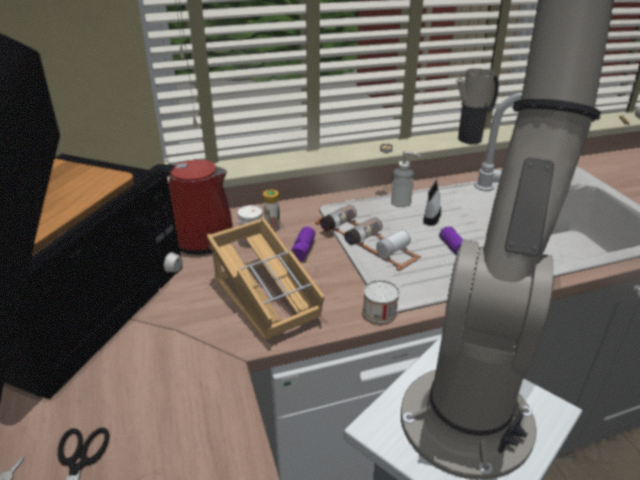

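View pics/side0.png

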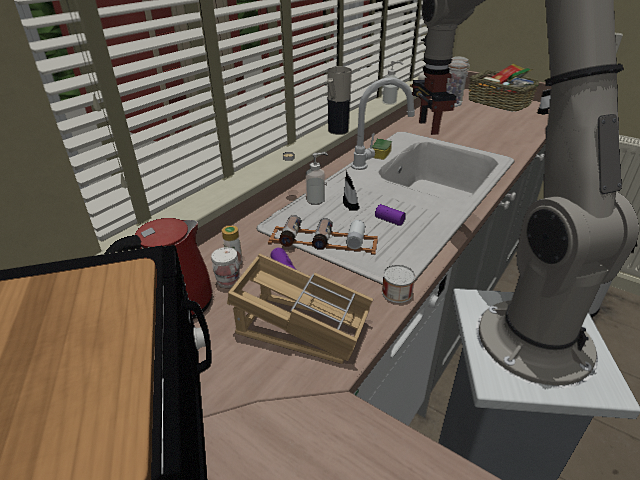

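```bash
cat > h.py <<'E'
import numpy as np, cv2
from cell import env, imaging
from scipy.spatial.transform import Rotation as R
def ray(m,u,v):
    K=m['mtx']; d=np.array([(u-K[0,2])/K[0,0],(v-K[1,2])/K[1,1]]); s=d.copy()
    for _ in range(20): s=d/(1+m['k1']*(s@s))
    return R.from_quat(m['orientation']).apply([*s,1.])
def on_z(m,u,v,z):
    r=ray(m,u,v); p=m['position']; return p+r*(z-p[2])/r[2]
def tri(m1,a,m2,b):
    r1,r2=ray(m1,*a),ray(m2,*b); A=np.c_[r1,-r2]; t=np.linalg.lstsq(A,m2['position']-m1['position'],rcond=None)[0]
    p,q=m1['position']+t[0]*r1,m2['position']+t[1]*r2; return (p+q)/2,np.linalg.norm(p-q)
def proj(m,P):
    c=R.from_quat(m['orientation']).inv().apply(np.asarray(P)-m['position']); s=c[...,:2]/c[...,2:]
    s=s*(1+m['k1']*(s**2).sum(-1,keepdims=True)); K=m['mtx']; return s*K[0,0]+K[:2,2]
E
python3 - <<'E'
import cv2
a=cv2.imread('pics/side0.png')[200:380,210:420]; b=cv2.imread('pics/scene0.png')[185:350,200:430]
f=lambda i:cv2.resize(i,None,fx=3.4,fy=3.4,interpolation=cv2.INTER_CUBIC)
cv2.imwrite('pics/sc.png',f(a)); cv2.imwrite('pics/bc.png',f(b))
E
```

```text
(no output)
```

View pics/sc.png

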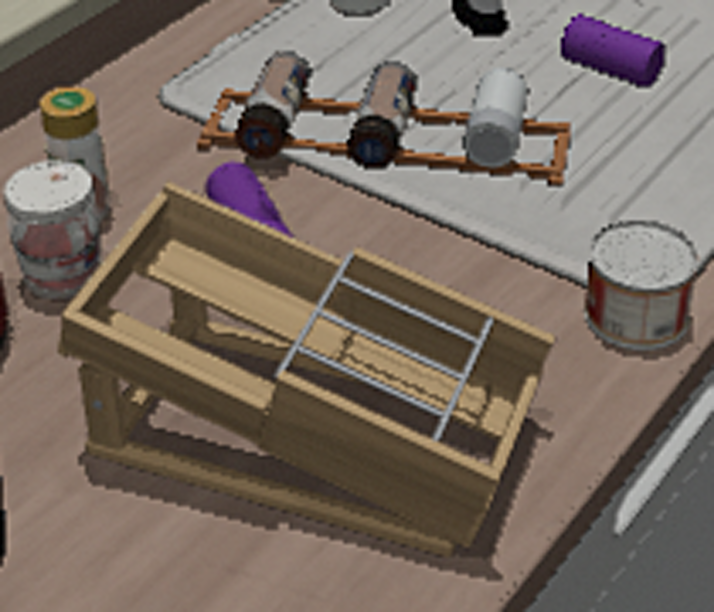

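View pics/bc.png

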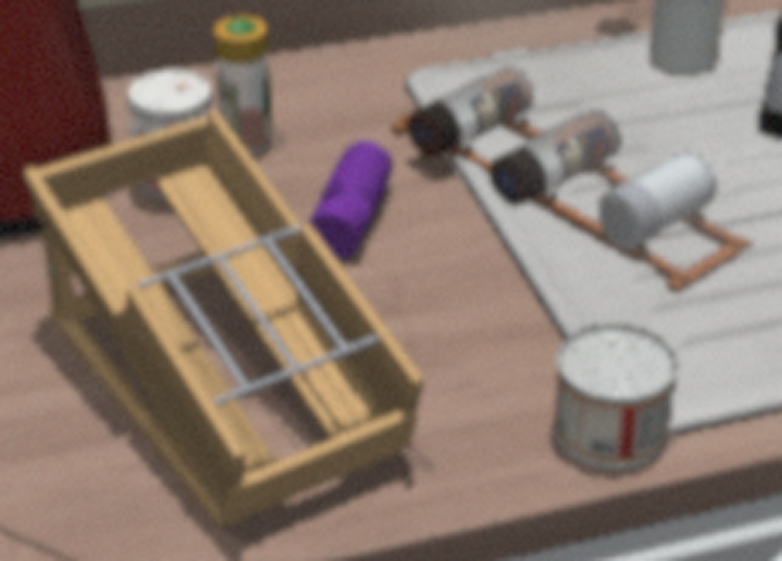

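Run:
```python
from h import *
S=imaging.camera_model('side');C=imaging.camera_model('scene')
fs=lambda a:(210+a[0]/3.4,200+a[1]/3.4); fc=lambda a:(200+a[0]/3.4,185+a[1]/3.4)
np.set_printoptions(precision=4,suppress=True)
P={}
for n,a,b in [('guardR',(350,255),(300,230)),('guardL',(280,372),(140,285)),('guardR2',(491,322),(378,338)),('guardL2',(437,438),(220,402)),('backR',(168,188),(212,115)),('backL',(65,318),(28,172)),
 ('frontR',(552,342),(420,385)),('frontL',(495,472),(235,470)),('tinnear',(490,140),(620,220)),('tinfar',(508,80),(695,175)),('jarMcap',(372,142),(517,175)),('jarMfoot',(393,78),(600,130)),('jarLcap',(262,133),(435,130)),('jarLfoot',(290,68),(515,88)),
 ('crNR',(558,172),(682,280)),('crFR',(570,127),(745,240)),('crNL',(203,143),(400,125)),('jamtop',(642,255),(617,365)),('light',(50,187),(170,90)),('seed',(70,100),(242,28))]:
    p,e=tri(S,fs(a),C,fc(b)); P[n]=p; print(n,p,round(e,4))
for n in('crNR','crFR','crNL'): pass
for a in((558,170),(570,127),(203,140),(225,93)): print(on_z(S,*fs(a),.012))
for a in((45,340,),(): pass
```

```text
File "<stdin>", line 12
    for a in((45,340,),(): pass
                         ^
SyntaxError: invalid syntax
```

Run:
```python
from h import *
S=imaging.camera_model('side');C=imaging.camera_model('scene')
fs=lambda a:(210+a[0]/3.4,200+a[1]/3.4); fc=lambda a:(200+a[0]/3.4,185+a[1]/3.4)
np.set_printoptions(precision=4,suppress=True)
P={}
for n,a,b in [('guardR',(350,255),(300,230)),('guardL',(280,372),(140,285)),('guardR2',(491,322),(378,338)),('guardL2',(437,438),(220,402)),('backR',(168,188),(212,115)),('backL',(65,318),(28,172)),
 ('frontR',(552,342),(420,385)),('frontL',(495,472),(235,470)),('tinnear',(490,140),(620,220)),('tinfar',(508,80),(695,175)),('jarMcap',(372,142),(517,175)),('jarMfoot',(393,78),(600,130)),('jarLcap',(262,133),(435,130)),('jarLfoot',(290,68),(515,88)),
 ('crNR',(558,172),(682,280)),('crFR',(570,127),(745,240)),('crNL',(203,143),(400,125)),('jamtop',(642,255),(617,365)),('light',(50,187),(170,90)),('seed',(70,100),(242,28))]:
    p,e=tri(S,fs(a),C,fc(b)); P[n]=p; print(n,p,round(e,4))
for a in((558,170),(570,127),(203,140),(225,93)): print(on_z(S,*fs(a),.012))
```

```text
guardR [ 0.4843 -0.0478  0.1085] 0.0021
guardL [0.5139 0.062  0.1086] 0.0043
guardR2 [ 0.3915 -0.0208  0.084 ] 0.0043
guardL2 [0.4192 0.0844 0.0842] 0.0021
backR [ 0.6112 -0.0891  0.1241] 0.0035
backL [0.6469 0.0428 0.1237] 0.0053
frontR [ 0.3521 -0.016   0.073 ] 0.0021
frontL [0.3838 0.1039 0.0723] 0.0086
tinnear [ 0.3995 -0.2844  0.0372] 0.0003
tinfar [ 0.3875 -0.3602  0.0451] 0.0011
jarMcap [ 0.4934 -0.2815  0.0338] 0.0038
jarMfoot [ 0.4844 -0.3718  0.0364] 0.003
jarLcap [ 0.5838 -0.291   0.031 ] 0.0049
jarLfoot [ 0.5726 -0.3756  0.0384] 0.0019
crNR [ 0.3441 -0.2863  0.0089] 0.0014
crFR [ 0.3345 -0.3507  0.012 ] 0.0063
crNL [ 0.6375 -0.3091  0.0051] 0.0053
jamtop [ 0.2886 -0.1304  0.0549] 0.0012
light [ 0.7091 -0.1333  0.086 ] 0.0048
seed [ 0.7127 -0.2123  0.1065] 0.0029
[ 0.3442 -0.2836  0.012 ]
[ 0.3343 -0.3451  0.012 ]
[ 0.6349 -0.2993  0.012 ]
[ 0.6292 -0.3702  0.012 ]
```

Run:
```python
from h import *
np.set_printoptions(precision=4,suppress=True)
S=imaging.camera_model('side');C=imaging.camera_model('scene')
print('faucet',on_z(S,358,166,0),'spout',on_z(S,412,113,.15),'black',on_z(S,351,206,0),'soap',on_z(S,317,203,0))
print('faucettop',tri(S,(388,80),C,(510,97)),'blacktop',tri(S,(350,171),C,(435,181)))
s=env.observe(); print(R.from_quat(s['ee_rot']).as_matrix()); 
m=imaging.camera_model('wrist'); print(m['position'],R.from_quat(m['orientation']).as_matrix()[:,2],m['mtx'][0,0],m['k1'])
```

```text
faucet [ 0.4026 -0.8231  0.    ] spout [ 0.2102 -0.9839  0.15  ] black [ 0.4167 -0.5314  0.    ] soap [ 0.5267 -0.5406  0.    ]
faucettop (array([ 0.3225, -0.7014,  0.3432]), np.float64(0.010256246369780281)) blacktop (array([ 0.4244, -0.547 ,  0.1163]), np.float64(0.0019949584961882765))
[[ 0.2867 -0.0006  0.958 ]
 [-0.958   0.0015  0.2867]
 [-0.0016 -1.     -0.0001]]
[ 0.2577 -0.6256  0.3831] [-0.2386 -0.071  -0.9685] 432.39977213276075 0.01704860798376349
```

```bash
python3 -m creep '[[[0,1,0],[0,0,0],87],[[0,1,0],[0,0,0],87],[[0.2,1,0],[0,0,0.023],87],[[0.6,1,0],[0,0,0.023],87],[[0.8,1,0],[0,0,0.023],87],[[0.8,1,0],[0,0,0.023],87],[[0.8,1,0],[0,0,0.023],87],[[0.8,1,0],[0,0,0.023],87]]'
```

```text
time_s: 0.9
position: [0.2896, -0.44, 0.2176]
ee_rot: [0.694, -0.14, 0.134, -0.693]
force: [0.2, -0.2, 0.9]
gripper_width: 0.0871
```

```bash
python3 -m creep '[[[1,1,0],[0,0,0.023],87],[[1,1,0],[0,0,0.023],87],[[1,1,0],[0,0,0.004],87],[[0.8,1,0],[0,0,0],87],[[0,0,0],[0,0,0],87]]'
python3 - <<'E'
from h import *
s=env.observe(); m=imaging.camera_model('wrist')
cv2.imwrite('pics/w1.png',imaging.camera('wrist'))
print(s['position'],s['ee_rot'],m['position'],m['orientation'])
E
```

```text
time_s: 1.4
position: [0.3894, -0.3307, 0.2168]
ee_rot: [0.707, -0.022, 0.016, -0.707]
force: [-0.6, 0.6, -0.4]
gripper_width: 0.0872
[ 0.38939415 -0.33070984  0.21678618] [ 0.70693162 -0.02167981  0.01552277 -0.70677911] [ 0.39379543 -0.26175993  0.37801943] [ 0.99169338 -0.02512997 -0.00739545  0.12592871]
```

View pics/w1.png

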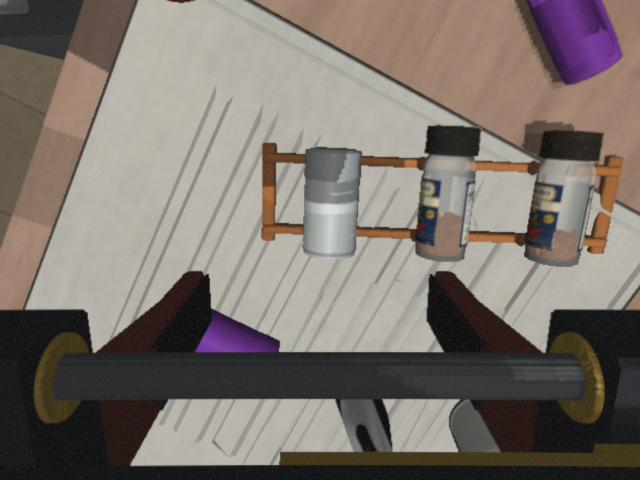

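Run:
```python
from h import *
np.set_printoptions(precision=4,suppress=True)
m=imaging.camera_model('wrist')
g=lambda u,v,z:on_z(m,u,v,z)
for n,a,b in [('tin',(333,152),(329,254)),('M',(453,132),(440,256)),('L',(573,137),(555,261))]:
    p,q=g(*a,.034),g(*b,.034); d=p-q; print(n,(p+q)/2,np.linalg.norm(d),np.degrees(np.arctan2(d[1],d[0]))-90)
for a,b in [((265,159),(622,168)),((265,232),(603,243))]:
    p,q=g(*a,.012),g(*b,.012); d=q-p; print(p,q,np.linalg.norm(d),np.degrees(np.arctan2(d[1],d[0])))
for n,u,v,z in [('tinL',304,200,.034),('tinR',359,200,.034),('purple',235,330,.02)]: print(n,g(u,v,z))
```

```text
tin [ 0.3957 -0.3283  0.034 ] 0.08346081257031113 -4.908149356037683
M [ 0.488  -0.3264  0.034 ] 0.10000127700557576 -4.745336697266595
L [ 0.5808 -0.3355  0.034 ] 0.09990962276006428 -3.0445479542452176
[ 0.3426 -0.2909  0.012 ] [ 0.6379 -0.3146  0.012 ] 0.2962740076438781 -4.580643293442933
[ 0.3372 -0.3537  0.012 ] [ 0.6296 -0.3787  0.012 ] 0.2934919719068922 -4.892990457332191
tinL [ 0.3742 -0.3234  0.034 ]
tinR [ 0.4184 -0.3257  0.034 ]
purple [ 0.3034 -0.4418  0.02  ]
```

```bash
python3 -m creep '[[[0.26,0.1,-1],[0,0,-0.005],87],[[0,0,-1],[0,0,0],87],[[0,0,-1],[0,0,0],87],[[0,0,-1],[0,0,0],87],[[0,0,-1],[0,0,0],87],[[0,0,-1],[0,0,0],87],[[0,0,-1],[0,0,0],87],[[0,0,0],[0,0,0],87]]'
```

```text
time_s: 2.25
position: [0.3856, -0.3406, 0.0352]
ee_rot: [0.709, -0.041, 0.032, -0.704]
force: [-0.2, 0.7, -0.6]
gripper_width: 0.0872
```

```bash
python3 -m creep '[[[0.42,0.5,0],[0,0,0],87],[[0,0,-0.4],[0,0,0],87],[[0,0,-0.4],[0,0,0],87],[[0,0,0],[0,0,0],87]]'
```

```text
time_s: 2.65
position: [0.3938, -0.3327, 0.0155]
ee_rot: [0.71, -0.044, 0.033, -0.702]
force: [-0.2, -0.5, 0.6]
gripper_width: 0.0868
```

```bash
python3 -m creep '[[[0.1,0.2,0],[0,0,0],87],[[0,0,0],[0,0,0],30],[[0,0,0],[0,0,0],30],[[0,0,0],[0,0,0],30],[[0,0,0],[0,0,0],30],[[0,0,0],[0,0,0],30],[[0,0,0.4],[0,0,0],30],[[0,0,1],[0,0,0],30]]'
```

```text
time_s: 3.45
position: [0.3939, -0.3276, 0.0504]
ee_rot: [0.709, -0.046, 0.032, -0.703]
force: [0.3, -0.8, -1.6]
gripper_width: 0.0432
```

```bash
python3 -m creep '[[[0,0,1],[0,0,0],30],[[0,0,1],[0,0,0],30],[[0,0,1],[0,0,0],30],[[0,0.4,1],[0,0,0],30],[[0.5,1,1],[0,0,0],30],[[0.5,1,0.3],[0,0,-0.008],30],[[0.5,1,0.1],[0,0,-0.008],30],[[0.5,1,0],[0,0,-0.008],30]]'; python3 -m creep '[[[0.6,1,0],[0,0,0],30],[[0.6,1,0],[0,0,0],30],[[0.6,1,0],[0,0,0],30],[[0.6,1,0],[0,0,0],30],[[0.6,1,0],[0,0,0],30],[[0.6,1,0],[0,0,0],30],[[0.6,1,0],[0,0,0],30],[[0,0,0],[0,0,0],30]]'
```

```text
time_s: 4.25
position: [0.4423, -0.2178, 0.1985]
ee_rot: [0.704, -0.102, 0.092, -0.697]
force: [1.5, 0.6, -1.2]
gripper_width: 0.0434
time_s: 5.05
position: [0.5492, -0.0304, 0.2041]
ee_rot: [0.704, -0.1, 0.091, -0.697]
force: [-0.1, 0.0, -1.2]
gripper_width: 0.0435
```

Run:
```python
from h import *
m=imaging.camera_model('wrist'); im=imaging.camera('wrist').copy()
a=-.258; c=np.array([.4985,.009,0]); M=R.from_euler('z',a).as_matrix()
pts={'load':(.063,0,.0713),'gR':(0,-.057,.1085),'gL':(0,.057,.1085),'bR':(.133,-.06,.124),'bL':(.133,.06,.124),'s1':(.063,-.02,.0713),'s2':(.063,.02,.0713)}
for n,p in pts.items():
    u=proj(m,c+M@np.array(p)); cv2.drawMarker(im,tuple(int(x) for x in u),(0,0,255),0,10); cv2.putText(im,n,tuple(int(x) for x in u),0,.4,(255,0,0))
cv2.imwrite('pics/w2.png',im)
```

```text
(no output)
```

View pics/w2.png

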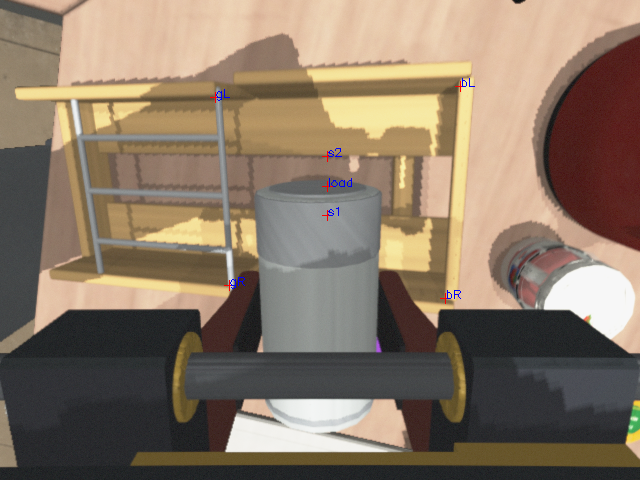

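Run:
```python
from h import *
np.set_printoptions(precision=4,suppress=True)
S=imaging.camera_model('side');C=imaging.camera_model('scene');m=imaging.camera_model('wrist')
p,e=tri(S,(168,231),C,(195,169)); print(p,e)
c=np.array([.4985,.009,0]); M=R.from_euler('z',-.258)
for z in(.05,.1,.15,.2,.22): print(z,M.inv().apply(on_z(m,545,160,z)-c), M.inv().apply(on_z(m,570,220,z)-c))
print(M.inv().apply(p-c), R.from_quat(env.observe()['ee_rot']).as_matrix())
print(M.apply([.056,0,0])+c)
```

```text
[ 0.7904 -0.0415  0.2121] 0.003890047625140555
0.05 [0.2179 0.0109 0.05  ] [ 0.2414 -0.0332  0.05  ]
0.1 [0.1929 0.0161 0.1   ] [ 0.2127 -0.021   0.1   ]
0.15 [0.1679 0.0212 0.15  ] [ 0.184  -0.0088  0.15  ]
0.2 [0.1429 0.0264 0.2   ] [0.1552 0.0033 0.2   ]
0.22 [0.1329 0.0285 0.22  ] [0.1437 0.0082 0.22  ]
[0.2951 0.0256 0.2121] [[ 0.9629 -0.0153  0.2693]
 [-0.2694 -0.0099  0.963 ]
 [-0.012  -0.9998 -0.0136]]
[ 0.5526 -0.0053  0.    ]
```

```bash
python3 -m creep '[[[0.2,1,0],[0,0,0.002],30],[[0,0,-1],[0,0,0],30],[[0,0,-1],[0,0,0],30],[[0,0,-1],[0,0,0],30],[[0,0,0],[0,0,0],30]]'
```

```text
time_s: 5.6
position: [0.551, -0.0138, 0.1289]
ee_rot: [0.707, -0.098, 0.089, -0.695]
force: [-1.3, -0.2, -1.3]
gripper_width: 0.0435
```

```bash
python3 -m creep '[[[0.2,0.5,-0.4],[0,0,0],30],[[0,0.05,-0.6],[0,0,0],30],[[0,0,-0.6],[0,0,0],30],[[0,0,0],[0,0,0],30]]'
```

```text
time_s: 6.0
position: [0.5561, -0.0047, 0.0899]
ee_rot: [0.707, -0.1, 0.092, -0.694]
force: [-0.1, 0.8, -2.3]
gripper_width: 0.0432
```

```bash
python3 -m creep '[[[0,0,-0.3],[0,0,0],30],[[0,0,-0.2],[0,0,0],30],[[0,0,0],[0,0,0],30]]'
```

```text
time_s: 6.3
position: [0.5551, -0.0052, 0.08]
ee_rot: [0.708, -0.1, 0.091, -0.693]
force: [1.2, -0.1, -1.6]
gripper_width: 0.0436
```

```bash
python3 -m creep '[[[0,0,-0.15],[0,0,0],30],[[0,0,-0.1],[0,0,0],30],[[0,0,0],[0,0,0],30]]'
```

```text
time_s: 6.6
position: [0.5549, -0.0051, 0.0791]
ee_rot: [0.709, -0.1, 0.091, -0.692]
force: [-0.1, -0.3, -0.9]
gripper_width: 0.0434
```

```bash
python3 -m creep '[[[0,0,-0.25],[0,0,0],30],[[0,0,0],[0,0,0],30]]'
```

```text
time_s: 6.8
position: [0.5526, -0.0043, 0.0753]
ee_rot: [0.71, -0.101, 0.09, -0.691]
force: [0.2, 1.2, -1.5]
gripper_width: 0.0438
```

```bash
python3 -m creep '[[[0,0,0],[0,0,0],50],[[0,0,0],[0,0,0],56],[[0,0,0],[0,0,0],56],[[0,0,0.4],[0,0,0],56],[[0,0,0.8],[0,0,0],56],[[0,0,1],[0,0,0],56],[[0,0,1],[0,0,0],56],[[0,0,1],[0,0,0],70]]'; python3 -m creep '[[[0,0,1],[0,0,0],87],[[0,-0.5,0.8],[0,0,0],87],[[0,-1,0],[0,0,0],87],[[0,-1,0],[0,0,0],87],[[0,0,0],[0,0,0],87]]'
python3 - <<'E'
from h import *
a=imaging.camera('side')[200:380,210:420]; b=imaging.camera('scene')[185:350,200:360]
f=lambda i:cv2.resize(i,(int(i.shape[1]*2.1),int(i.shape[0]*2.1)),interpolation=cv2.INTER_CUBIC)
a,b=f(a),f(b); b=cv2.copyMakeBorder(b,0,a.shape[0]-b.shape[0],0,0,0); cv2.imwrite('pics/c1.png',np.hstack([a,b]))
E
```

```text
time_s: 7.6
position: [0.551, -0.0056, 0.1814]
ee_rot: [0.71, -0.104, 0.088, -0.691]
force: [0.0, 0.5, -0.4]
gripper_width: 0.0611
time_s: 8.1
position: [0.5544, -0.069, 0.2369]
ee_rot: [0.709, -0.098, 0.092, -0.692]
force: [0.0, -1.3, -0.1]
gripper_width: 0.0867
```

View pics/c1.png

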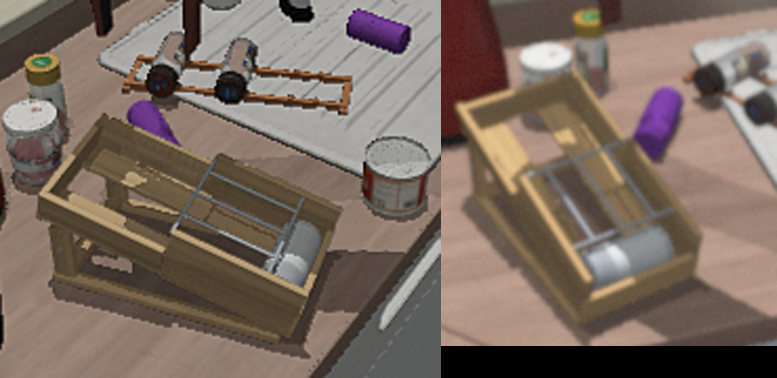

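```bash
python3 -m creep '[[[0,-1,0],[0,0,0.01],87],[[-0.3,-1,0],[0,0,0.01],87],[[-0.4,-1,0],[0,0,0.008],87],[[-0.4,-1,0],[0,0,0],87],[[-0.4,-1,-0.2],[0,0,0],87],[[-0.4,-1,-0.2],[0,0,0],87],[[-0.4,-1,-0.2],[0,0,0],87],[[-0.3,-1,0],[0,0,0],87]]';  python3 -m creep '[[[0,-1,0],[0,0,0],87],[[0,-1,0],[0,0,0],87],[[0,0,0],[0,0,0],87]]'
python3 - <<'E'
from h import *
np.set_printoptions(precision=4,suppress=True)
s=env.observe(); m=imaging.camera_model('wrist')
im=imaging.camera('wrist'); cv2.imwrite('pics/w3.png',im)
r=R.from_quat(s['ee_rot']); print(s['position'],r.as_matrix())
# ideal: tool y down, x at yaw -4.8deg
a=np.radians(-4.8); X=np.array([np.cos(a),np.sin(a),0]);Y=np.array([0,0,-1.]);D=np.c_[X,Y,np.cross(X,Y)]
print((R.from_matrix(D)*r.inv()).as_rotvec()/(2*np.pi))
E
```

```text
time_s: 9.0
position: [0.4907, -0.2517, 0.2216]
ee_rot: [0.712, -0.022, 0.017, -0.702]
force: [-0.1, -0.1, 1.3]
gripper_width: 0.0873
time_s: 9.3
position: [0.4903, -0.3025, 0.2211]
ee_rot: [0.711, -0.022, 0.017, -0.702]
force: [-0.1, -0.1, -0.4]
gripper_width: 0.0866
[ 0.4903 -0.3025  0.2211] [[ 0.9985 -0.0077  0.0543]
 [-0.0544 -0.0127  0.9984]
 [-0.007  -0.9999 -0.0131]]
[ 0.002  -0.0013 -0.0047]
```

View pics/w3.png

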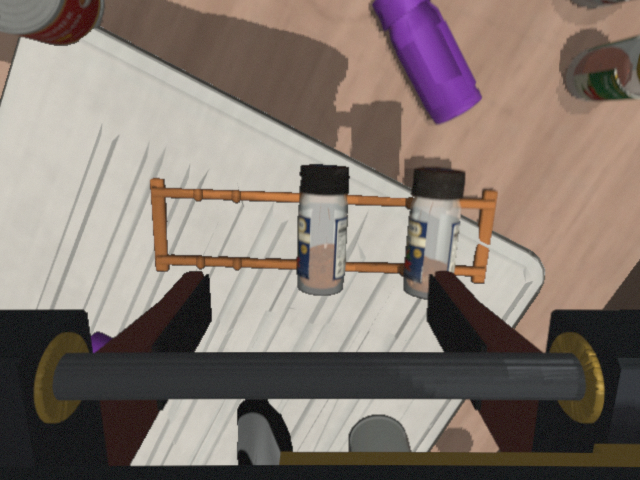

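Run:
```python
from h import *
np.set_printoptions(precision=4,suppress=True)
m=imaging.camera_model('wrist'); print(m['position'])
for n,a,b in [('M',(325,165),(320,294)),('L',(440,168),(421,298))]:
    for z1,z2 in((.033,.033),(.033,.05)):
        p,q=on_z(m,*a,z1),on_z(m,*b,z2); d=(p-q)[:2]; print(n,(p+q)/2,np.linalg.norm(d),np.degrees(np.arctan2(d[1],d[0]))-90)
for v in((300,198),(300,263)): print(on_z(m,*v,.012))
```

```text
[ 0.495  -0.2292  0.3816]
M [ 0.4911 -0.3215  0.033 ] 0.1111371212584183 -4.951370584000188
M [ 0.4913 -0.3179  0.0415] 0.10392686724705136 -5.060170788292865
L [ 0.5806 -0.329   0.033 ] 0.11241575999333141 -7.128242253221913
L [ 0.5787 -0.3252  0.0415] 0.10547014070951681 -9.705837172193029
[ 0.473  -0.2956  0.012 ]
[ 0.4693 -0.3549  0.012 ]
```

```bash
python3 -m creep '[[[0,-0.7,-1],[0.002,-0.001,-0.003],87],[[0,0,-1],[0,0,0],87],[[0,0,-1],[0,0,0],87],[[0,0,-1],[0,0,0],87],[[0,0,-1],[0,0,0],87],[[0,0,-1],[0,0,0],87],[[0,0,-0.8],[0,0,0],87],[[0,0,0],[0,0,0],87]]'
```

```text
time_s: 10.15
position: [0.4994, -0.2977, 0.0477]
ee_rot: [-0.703, 0.015, -0.02, 0.711]
force: [0.2, -0.1, 0.8]
gripper_width: 0.0872
```

```bash
python3 -m creep '[[[-0.4,-0.5,0],[-0.001,0,-0.003],87],[[0,-0.4,0],[0,0,0],87],[[0,0,-0.6],[0,0,0],87],[[0,0,-0.6],[0,0,0],87],[[0,0,0],[0,0,0],87]]'
```

```text
time_s: 10.65
position: [0.4915, -0.321, 0.0195]
ee_rot: [-0.706, 0.02, -0.028, 0.707]
force: [-0.3, -0.7, -0.5]
gripper_width: 0.0873
```

```bash
python3 -m creep '[[[-0.1,0,-0.3],[0,0,-0.002],87],[[0,0,0],[0,0,0],30],[[0,0,0],[0,0,0],30],[[0,0,0],[0,0,0],30],[[0,0,0],[0,0,0],30],[[0,0,0],[0,0,0],30]]'
python3 - <<'E'
from h import *
m=imaging.camera_model('wrist'); s=env.observe(); im=imaging.camera('wrist').copy()
# marks at tool-frame z offsets from grasp (jar axis) at top-of-jar
r=R.from_quat(s['ee_rot']); 
for o in(.04,.0525,.06):
    q=s['position']+r.apply([0,-.0187-.018,o]); u=proj(m,q); cv2.drawMarker(im,tuple(int(x) for x in u),(0,0,255),0,12)
cv2.imwrite('pics/w4.png',im)
E
```

```text
time_s: 11.25
position: [0.4894, -0.3203, 0.0113]
ee_rot: [-0.706, 0.024, -0.033, 0.707]
force: [-1.0, 1.2, -0.2]
gripper_width: 0.0506
```

View pics/w4.png

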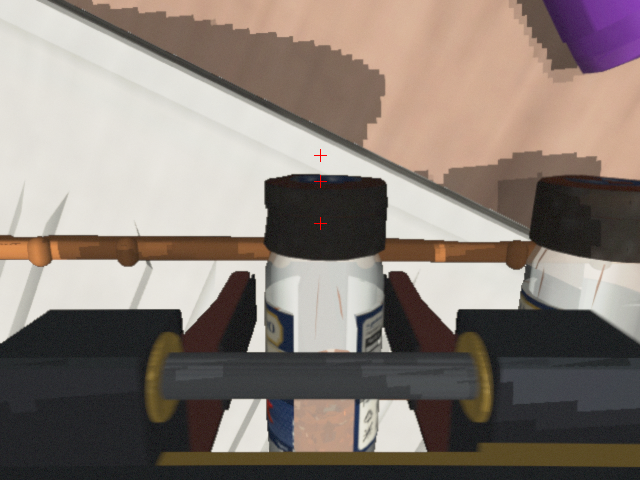

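```bash
python3 -m creep '[[[0,0,0],[0,0,0],30],[[0,0,0],[0,0,0],30],[[0,0,0],[0,0,0],30],[[0,0,0.5],[0,0,0],30],[[0,0,1],[0,0,0],30],[[0,0,1],[0,0,0],30],[[0,0,1],[0,0,0],30],[[0,0,1],[0,0,0],30]]'; python3 -m creep '[[[0,0,1],[0,0,-0.008],30],[[0,0.5,1],[0,0,-0.01],30],[[0,1,0.6],[0,0,-0.01],30],[[0.2,1,0],[0,0,0],30],[[0.2,1,0],[0,0,0],30],[[0.2,1,0],[0,0,0],30],[[0.2,1,0],[0,0,0],30],[[0.2,1,0],[0,0,0],30]]'
```

```text
time_s: 12.1
position: [0.4863, -0.3184, 0.1269]
ee_rot: [-0.704, 0.026, -0.03, 0.709]
force: [-0.1, -0.1, -1.9]
gripper_width: 0.0405
time_s: 12.9
position: [0.512, -0.1555, 0.2076]
ee_rot: [0.701, -0.089, 0.103, -0.7]
force: [1.3, -0.3, -1.4]
gripper_width: 0.0403
```

```bash
python3 -m creep '[[[0.3,1,0],[0,0,0],30],[[0.3,1,0],[0,0,0],30],[[0.3,1,0],[0,0,0],30],[[0.3,1,0],[0,0,0],30],[[0.3,1,0],[0,0,0],30],[[0.2,0.7,-0.2],[0,0,0],30],[[0,0,0],[0,0,0],30]]'
python3 - <<'E'
from h import *
np.set_printoptions(precision=4,suppress=True)
s=env.observe();r=R.from_quat(s['ee_rot'])
a=-.258; X=np.array([np.cos(a),np.sin(a),0]);Y=np.array([0,0,-1.]);D=np.c_[X,Y,np.cross(X,Y)]
print((R.from_matrix(D)*r.inv()).as_rotvec()/(2*np.pi), (np.array([.5546,-.006])-s['position'][:2])/.025)
E
```

```text
time_s: 13.6
position: [0.5548, -0.0019, 0.2095]
ee_rot: [0.701, -0.085, 0.102, -0.701]
force: [0.4, -1.3, -0.3]
gripper_width: 0.0403
[0.0006 0.0039 0.0011] [-0.0091 -0.1628]
```

```bash
python3 -m creep '[[[0,-0.15,-0.5],[0,0.003,0],30],[[0,0,-1],[0,0,0],30],[[0,0,-1],[0,0,0],30],[[0,0,-1],[0,0,0],30],[[0,0,-0.3],[0,0,0],30],[[0,0,0],[0,0,0],30]]'
```

```text
time_s: 14.2
position: [0.5534, -0.0159, 0.1114]
ee_rot: [0.704, -0.095, 0.097, -0.697]
force: [0.1, 0.7, -0.7]
gripper_width: 0.0402
```

```bash
python3 -m creep '[[[0.05,0.4,0],[0,0,0],30],[[0,0.05,0],[0,0,0],30],[[0,0,-0.5],[0,0,0],30],[[0,0,-0.3],[0,0,0],30],[[0,0,0],[0,0,0],30]]'
```

```text
time_s: 14.7
position: [0.557, -0.0047, 0.0932]
ee_rot: [0.703, -0.094, 0.1, -0.697]
force: [-0.2, -0.9, -0.4]
gripper_width: 0.0403
```

```bash
python3 -m creep '[[[0,0,-0.4],[0,0,0],30],[[0,0,-0.4],[0,0,0],30],[[0,0,0],[0,0,0],30]]'
```

```text
time_s: 15.0
position: [0.5568, -0.0048, 0.0713]
ee_rot: [0.704, -0.094, 0.1, -0.697]
force: [0.0, -0.2, -0.8]
gripper_width: 0.0401
```

Release, lift and check.

```bash
python3 -m creep '[[[0,0,0],[0,0,0],47],[[0,0,0],[0,0,0],53],[[0,0,0],[0,0,0],53],[[0,0,0.4],[0,0,0],53],[[0,0,0.8],[0,0,0],53],[[0,0,1],[0,0,0],53],[[0,0,1],[0,0,0],53],[[0,0,1],[0,0,0],60]]'; python3 -m creep '[[[0,0,1],[0,0,0],87],[[0,-0.5,0.8],[0,0,0],87],[[0,-1,0],[0,0,0],87],[[0,-1,0],[0,0,0],87],[[0,0,0],[0,0,0],87]]'
python3 - <<'E'
from h import *
a=imaging.camera('side')[200:380,210:420]; b=imaging.camera('scene')[185:350,200:360]
f=lambda i:cv2.resize(i,(int(i.shape[1]*2.1),int(i.shape[0]*2.1)),interpolation=cv2.INTER_CUBIC)
a,b=f(a),f(b); b=cv2.copyMakeBorder(b,0,a.shape[0]-b.shape[0],0,0,0); cv2.imwrite('pics/c2.png',np.hstack([a,b]))
E
```

```text
time_s: 15.8
position: [0.555, -0.0046, 0.1804]
ee_rot: [0.704, -0.095, 0.098, -0.697]
force: [-0.1, 0.4, -0.5]
gripper_width: 0.0579
time_s: 16.3
position: [0.5583, -0.067, 0.2387]
ee_rot: [0.703, -0.088, 0.102, -0.698]
force: [-0.1, -1.6, -0.3]
gripper_width: 0.0871
```

View pics/c2.png

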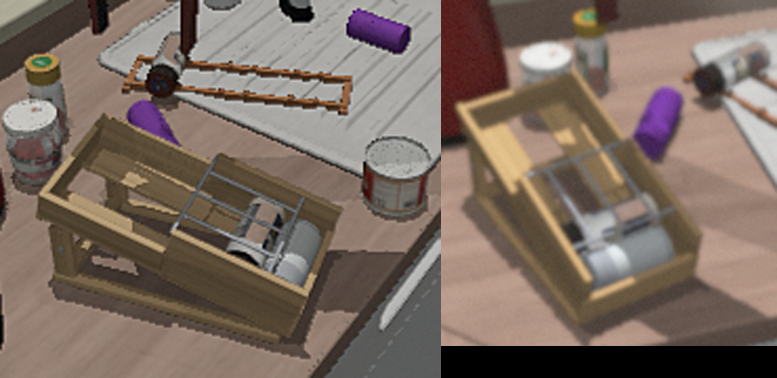

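```bash
python3 -m creep '[[[0,-1,0],[0,0,0.01],87],[[0.1,-1,0],[0,0,0.01],87],[[0.1,-1,0],[0,0,0.008],87],[[0.1,-1,0],[0,0,0],87],[[0.1,-1,-0.2],[0,0,0],87],[[0.1,-1,-0.2],[0,0,0],87],[[0.1,-1,-0.2],[0,0,0],87],[[0.1,-1,0],[0,0,0],87]]';  python3 -m creep '[[[0.1,-1,0],[0,0,0],87],[[0,-1,0],[0,0,0],87],[[0,-0.9,0],[0,0,0],87],[[0,0,0],[0,0,0],87]]'
cat > e.py <<'E'
from h import *
import sys
np.set_printoptions(precision=4,suppress=True)
a,x,y=map(float,sys.argv[1:])
s=env.observe();r=R.from_quat(s['ee_rot'])
X=np.array([np.cos(a),np.sin(a),0]);Y=np.array([0,0,-1.]);D=np.c_[X,Y,np.cross(X,Y)]
print((R.from_matrix(D)*r.inv()).as_rotvec()/(2*np.pi), (np.array([x,y])-s['position'][:2])/.025)
E
python3 e.py -.084 .581 -.328
```

```text
time_s: 17.2
position: [0.5786, -0.2487, 0.225]
ee_rot: [-0.705, 0.012, -0.027, 0.709]
force: [0.0, -0.5, 0.9]
gripper_width: 0.0872
time_s: 17.6
position: [0.583, -0.3201, 0.2244]
ee_rot: [-0.704, 0.011, -0.026, 0.71]
force: [0.6, -0.7, 0.1]
gripper_width: 0.0871
[-0.0013  0.0033 -0.0051] [-0.0815 -0.3144]
```

```bash
python3 -m creep '[[[-0.1,-0.3,-1],[-0.001,0.003,-0.005],87],[[0,0,-1],[0,0,0],87],[[0,0,-1],[0,0,0],87],[[0,0,-1],[0,0,0],87],[[0,0,-1],[0,0,0],87],[[0,0,-1],[0,0,0],87],[[0,0,-0.5],[0,0,0],87],[[0,0,0],[0,0,0],87]]'; python3 e.py -.084 .581 -.328
```

```text
time_s: 18.4
position: [0.5877, -0.3065, 0.0594]
ee_rot: [-0.702, 0.021, -0.026, 0.711]
force: [-1.3, 0.1, 0.2]
gripper_width: 0.0867
[-0.0019  0.0013 -0.0028] [-0.2666 -0.8595]
```

```bash
python3 -m creep '[[[-0.3,-0.5,0],[-0.002,0.001,-0.003],87],[[0,-0.4,0],[0,0,0],87],[[0,0,-0.7],[0,0,0],87],[[0,0,-0.8],[0,0,0],87],[[0,0,-0.2],[0,0,0],87],[[0,0,0],[0,0,0],87]]'; python3 e.py -.084 .581 -.328
```

```text
time_s: 19.0
position: [0.5827, -0.3326, 0.0194]
ee_rot: [0.708, -0.028, 0.034, -0.705]
force: [-0.7, 0.5, 0.7]
gripper_width: 0.0871
[0.0009 0.0014 0.0007] [-0.0674  0.1827]
```

```bash
python3 -m creep '[[[-0.05,0.2,-0.2],[0,0,0],87],[[0,0,0],[0,0,0],87],[[0,0,0],[0,0,0],30],[[0,0,0],[0,0,0],30],[[0,0,0],[0,0,0],30],[[0,0,0],[0,0,0],30],[[0,0,0],[0,0,0],30],[[0,0,0],[0,0,0],30]]'; python3 -m creep '[[[0,0,0],[0,0,0],30],[[0,0,0],[0,0,0],30]]'
python3 - <<'E'
from h import *
m=imaging.camera_model('wrist'); s=env.observe(); im=imaging.camera('wrist').copy()
r=R.from_quat(s['ee_rot']); 
for o in(.0475,.0525,.0575):
    q=s['position']+r.apply([0,-.0187-.018,o]); u=proj(m,q); cv2.drawMarker(im,tuple(int(x) for x in u),(0,0,255),0,12)
cv2.imwrite('pics/w5.png',im[120:320,200:440].repeat(2,0).repeat(2,1))
E
```

```text
time_s: 19.8
position: [0.583, -0.3275, 0.0165]
ee_rot: [0.709, -0.027, 0.036, -0.704]
force: [-0.1, -0.7, -0.1]
gripper_width: 0.0425
time_s: 20.0
position: [0.583, -0.3275, 0.0165]
ee_rot: [0.709, -0.027, 0.036, -0.704]
force: [1.3, -0.8, 0.4]
gripper_width: 0.0403
```

View pics/w5.png

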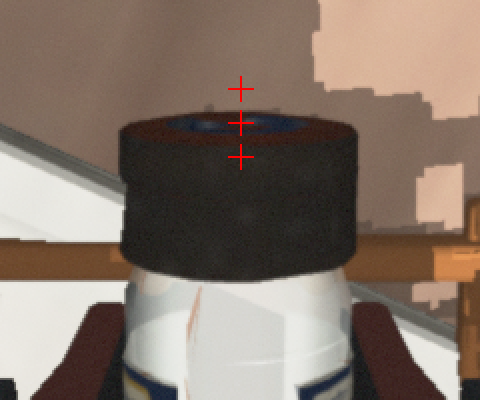

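```bash
python3 -m creep '[[[0,0,0.5],[0,0,0],30],[[0,0,1],[0,0,0],30],[[0,0,1],[0,0,0],30],[[0,0,1],[0,0,0],30],[[0,0,1],[0,0,0],30],[[0,0,1],[0,0,-0.008],30],[[0,0.4,1],[0,0,-0.01],30],[[0,1,0.8],[0,0,-0.01],30]]'; python3 -m creep '[[[0,1,0],[0,0,0],30],[[0,1,0],[0,0,0],30],[[-0.1,1,0],[0,0,0],30],[[-0.1,1,0],[0,0,0],30],[[-0.1,1,0],[0,0,0],30],[[-0.1,1,0],[0,0,0],30],[[-0.1,1,0],[0,0,0],30],[[-0.1,1,0],[0,0,0],30]]'; python3 e.py -.258 .555 -.004
```

```text
time_s: 20.85
position: [0.5773, -0.2943, 0.206]
ee_rot: [0.702, -0.095, 0.099, -0.699]
force: [0.5, -0.1, -1.7]
gripper_width: 0.0403
time_s: 21.65
position: [0.562, -0.0873, 0.2175]
ee_rot: [0.703, -0.093, 0.104, -0.697]
force: [-0.4, -0.0, -1.1]
gripper_width: 0.0401
[0.0017 0.0023 0.0033] [-0.2804  3.331 ]
```

```bash
python3 -m creep '[[[-0.1,1,-0.3],[0.002,0.002,0.003],30],[[-0.1,1,-0.5],[0,0,0],30],[[-0.1,1,-0.5],[0,0,0],30],[[0,0.3,-0.5],[0,0,0],30],[[0,0,-1],[0,0,0],30],[[0,0,-0.8],[0,0,0],30],[[0,0,0],[0,0,0],30]]';  python3 e.py -.258 .555 -.004
```

```text
time_s: 22.35
position: [0.5532, 0.003, 0.1255]
ee_rot: [-0.7, 0.088, -0.088, 0.703]
force: [-0.7, 0.6, -1.7]
gripper_width: 0.0401
[-0.0007  0.0002 -0.0014] [ 0.0717 -0.2798]
```

```bash
python3 -m creep '[[[0.07,-0.3,-0.2],[0,0,-0.001],30],[[0,0,-0.4],[0,0,0],30],[[0,0,-0.4],[0,0,0],30],[[0,0,0],[0,0,0],30]]';  python3 e.py -.258 .555 -.004
```

```text
time_s: 22.75
position: [0.5566, -0.0078, 0.1]
ee_rot: [-0.7, 0.09, -0.092, 0.703]
force: [-0.6, -0.0, -1.4]
gripper_width: 0.0404
[-0.0005  0.0005  0.0002] [-0.0621  0.1503]
```

```bash
python3 -m creep '[[[-0.06,0.2,0],[0,0,0],30],[[0,0,-0.4],[0,0,0],30],[[0,0,-0.4],[0,0,0],30],[[0,0,0],[0,0,0],30]]';  python3 e.py -.258 .555 -.004
```

```text
time_s: 23.15
position: [0.5556, -0.0019, 0.0793]
ee_rot: [-0.7, 0.09, -0.093, 0.703]
force: [0.6, -0.5, -1.1]
gripper_width: 0.0402
[-0.0006  0.0008  0.0001] [-0.0251 -0.0839]
```

```bash
python3 -m creep '[[[0,0,-0.15],[0,0,0],30],[[0,0,0],[0,0,0],30],[[0,0,0],[0,0,0],47],[[0,0,0],[0,0,0],53],[[0,0,0],[0,0,0],53],[[0,0,0.4],[0,0,0],53],[[0,0,0.8],[0,0,0],53],[[0,0,1],[0,0,0],53]]'; python3 -m creep '[[[0,0,1],[0,0,0],60],[[0,0,1],[0,0,0],87],[[0,0,1],[0,0,0],87],[[0,-0.5,0.8],[0,0,0],87],[[0,-1,0],[0,0,0],87],[[0,-1,0],[0,0,0],87],[[0,-1,0],[0,0,0],87],[[0,0,0],[0,0,0],87]]'
python3 - <<'E'
from h import *
a=imaging.camera('side')[200:380,210:420]; b=imaging.camera('scene')[185:350,200:360]
f=lambda i:cv2.resize(i,(int(i.shape[1]*2.1),int(i.shape[0]*2.1)),interpolation=cv2.INTER_CUBIC)
a,b=f(a),f(b); b=cv2.copyMakeBorder(b,0,a.shape[0]-b.shape[0],0,0,0); cv2.imwrite('pics/c3.png',np.hstack([a,b]))
E
```

```text
time_s: 23.95
position: [0.5541, -0.0017, 0.1309]
ee_rot: [-0.7, 0.091, -0.091, 0.703]
force: [1.4, -0.3, 0.5]
gripper_width: 0.053
time_s: 24.75
position: [0.5576, -0.09, 0.2438]
ee_rot: [-0.699, 0.083, -0.096, 0.703]
force: [0.3, -0.3, -0.6]
gripper_width: 0.0871
```

View pics/c3.png

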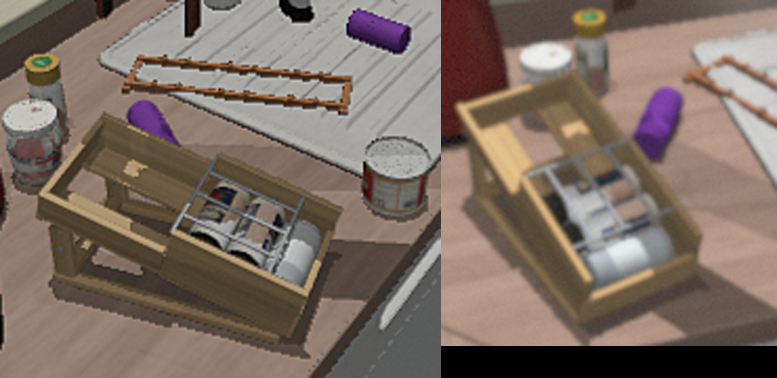

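```bash
python3 -m creep '[[[0,0,0],[0,0,0],87],[[0,0,0],[0,0,0],87],[[0,0,0],[0,0,0],87],[[0,0,0],[0,0,0],87],[[0,0,0],[0,0,0],87],[[0,0,0],[0,0,0],87],[[0,0,0],[0,0,0],87],[[0,0,0],[0,0,0],87]]'
python3 - <<'E'
from h import *
a=imaging.camera('side')[240:350,220:380].astype(int)
for _ in range(6): b=imaging.camera('side')[240:350,220:380].astype(int)
print(abs(a-b).mean(),(abs(a-b).max(2)>50).sum())
print(env.finish_job())
E
```

```text
time_s: 25.65
position: [0.5579, -0.0801, 0.2441]
ee_rot: [-0.699, 0.079, -0.092, 0.705]
force: [-0.4, -0.8, -0.1]
gripper_width: 0.0868
1.1415719696969697 2
the job is handed in; nothing more can be done
None
```

The dispenser is refilled: the metal tin lies against the stop, and both jars lie behind it under the guard. I set each one down across the open upper end and let it roll in, one at a time. I handed the job in at about 26 s of the 72 s allowed.

- **Order and position:** The last pictures show the tin and both jars in order, straight across the chute. I judged the final positions by eye and did not measure them against the millimetre limits.
- **At rest:** Two side-camera pictures about 0.3 s apart were the same apart from noise.
- **Bystanders and arm:** The upright jars and the other things on the worktop look where they were, and the gripper is well clear above the dispenser.
- **Disagreement:** Separate measurements of the jars' positions along their length differed by up to about 12 mm. Close wrist-camera views in the grasp settled it, showing the jars centred to within about 3 mm.

No check failed.

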